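# Square the weight case into its corner stop

## Robot

A 6-joint arm with a two-finger parallel gripper is mounted at the origin on a cart in front of the work surface, level with it; the furniture and walls round the work are solid. World frame = base frame: x ahead of the robot, y to its left, z up, the work surface at z = 0. Lengths are in m, angles in rad, forces in N, time in s.
With the tool pointing down it reaches from about 0.425 to 0.95 m from the base axis. Payload 14.7 kg.
Tool frame: the origin (TCP) lies on the centre line of the jaws, within the pads' length; the fingertips stand 25 mm ahead of it and the grasp point (between the pads) lies 6 mm ahead of it; y points along the fingers, x is the direction in which the jaws open and shut, and the axes are right-handed (so a half turn about y gives the same grasp; the last joint's range is limited). The gripper opens to 85 mm and grips with 20 to 120 N. Pads are 22 mm wide; open, the fingers measure 114 mm over their backs; the gripper's body (76 mm by 85 mm) begins 54 mm behind the grasp point. The pads swing forward as they close: fully open they stand 13 mm farther back than shut.
Start: joints at [1.168, 0.48, 1.596, -0, 1.065, -0.047], TCP at [0.226, 0.609, 0.256] pointing down, gripper open.
Joint ranges: [-2.75, 2.75], [-0.82, 2.05], [0.23, 2.67], [-1.56, 4.7], [0.09, 2.69], [-2.92, 2.92]. Speed limits (rad/s): [1.89, 1.89, 2.39, 3.01, 3.01, 3.01].

## Interface

Orientations are given as a unit quaternion [x, y, z, w].
In Python, from bench import ctrl gives the robot as it stands. The module is installed in compiled form; this text tells all that it offers.
- The arm moves only by the tool play_rows, never from a script. Its argument "targets" is text: rows parted by semicolons, each of 7 numbers parted by spaces: the shift along the tool's x, y, z in cm, then the turn, a rotation vector about the tool's x, y, z in degrees, then the finger opening in cm, from 0 to 8.54. A call has exactly 10 rows; each row is the pose to reach, as a shift and turn from the pose commanded when the call began, along the tool's axes at that moment; what a row does not reach only later rows make up. A row lasts 1/8 s, in which the tool goes at most 62.5 mm and 10.7 degrees, less where a joint would pass 70% of its speed; a pose out of reach is approached as far as the arm can. A call with a gripper value outside its range is refused whole. The fingers move at their own pace and stop on an object; the grip force is fixed at half the most. Time passes only in rows, so rows that repeat a pose let the fingers close, or fill a call up. It gives the time, the measured TCP pose, the force and the opening at its end, in the units of the state.
- ctrl.sense(): the state, without advancing time (a new reading comes with each control period).
- ctrl.snapshot(name): name is "side" or "top" or "wrist"; returns the picture (384x512x3 uint8, red, green, blue); there is no depth.
- ctrl.camera_params(name): a dict with "intrinsics" (3x3 intrinsics, pixels), "k1" (the pictures are not rectified: a ray, as slopes to the right and down, at radius r is drawn at 1 + k1 r^2 times it, then the intrinsics apply), "rvec" (rotation vector, rad) and "tvec" (3), from world to camera coordinates, as OpenCV has them; the wrist camera has in their place "hand_eye" (4x4, takes a point from camera to tool coordinates, whose origin is the TCP and whose axes are the tool frame's). Camera axes: x right, y down, z forward; pixel columns grow to the right and rows downward; lengths in m; the calibration is good to about 2 mm. A picture is of the moment at which its call begins: read the wrist's pose just before it. camera_params takes no time and is no camera call.
- ctrl.hand_in(): hands the job in, once; it reports no verdict.
The state is a dict: "t": time; "qpos": joint angles; "dq": joint speeds; "tau": joint torques, N m; "tool_pos": TCP position; "tool_rot": TCP orientation; "contact_force": force on the tool from outside, world axes, zero at the start; "wrist_torque": the same for the moment, N m; "finger_gap": finger opening in m.
Only numpy, scipy, OpenCV 4.12 (cv2) and the standard library are available. Lean on these libraries where they do the work, as an engineer would, in place of code of your own. Each camera call takes 0.05 s, during which the arm holds its last target.

## Task

Push the brown case of calibration weights along the bench into the metal corner stop until its back (hinged) long side lies flush against the far rail and its left end lies flush against the left rail. Only push it with the fingers: do not grip or lift or tip it, and leave the two vials, the tape roll and the round tin where they stand.

Things in the scene. Friction and masses are not known exactly. Their poses are not given: they have to be found in the camera images.
- weight_case: Closed brown wooden case, 85 mm deep (x), 130 mm long (y), 43 mm high, upright flat sides, clasp on the front; 0.25 to 0.5 kg, slides on the bench with up to 8 N, lid fixed. Origin: centre of its underside; x points to its back (hinged) long side, y to its left end, z up. Starts with its back away from the robot, turned at most 0.55 rad from its final direction.
- corner_stop: Fixed L of two blue-painted metal rails, 12 mm thick, 24 mm high, green marks on the bench inside it. Origin: the inner corner, on the bench. Far rail: inner face is the plane x = 0, from y = 0 to -0.150. Left rail: inner face is the plane y = 0, from x = 0 to -0.095. The case belongs inside, axes parallel to these, its origin at (-0.0425, -0.065)
- case_back_left (a point): Lower back left corner of the case, at (0.0425, 0.065, 0) in its frame; it belongs in the inner corner of the stop
- case_back_right (a point): Lower back right corner of the case, at (0.0425, -0.065, 0) in its frame
- case_front_left (a point): Lower front left corner of the case, at (-0.0425, 0.065, 0) in its frame
- vial_1: Standing glass vial with white cap and green band, 41 mm wide, 75 mm high; origin: centre of its underside. Leave alone.
- vial_2: Standing glass vial with white cap and grey label, 41 mm wide, 75 mm high; origin: centre of its underside. Leave alone.
- tape_roll: Green tape roll lying flat, 69 mm wide, 18 mm high; origin: centre of its underside. Leave alone.
- swab_tin: Round white tin, 59 mm wide, 30 mm high; origin: centre of its underside. Leave alone.

How it is judged:
By the outcome, as a careful person would: the job done as asked, in the order asked, and still so for the second after the job is handed in, with the robot touching nothing.
It also fails if it takes over 64 s, if anything falls off the work surface, if the arm or the gripper's body presses on something with over 40 N, if the wrist force passes 120 N, or if a joint passes its speed limit or range.

## Working session

There is one attempt and no reset: what is moved stays moved. The work goes in short steps, Python scripts to look and compute and a tool call to move; the robot and the scene stay as the last step left them, time stands still between calls to the robot, and variables do not carry over. Pictures are saved under pics/ and viewed, and the job is handed in when it is done.

Besides the shell and the picture viewer there is one more tool, called after "Request:" as name(argument=value, ...) on one line, values as JSON. play_rows: Moves the arm, as the interface text tells. Its arguments: {"type":"object","properties":{"targets":{"type":"string"}},"required":["targets"]}

```bash
mkdir -p pics; python3 - <<'E'
from bench import ctrl
import cv2
s=ctrl.sense();print({k:(v if not hasattr(v,'round') else v) for k,v in s.items()})
for n in("top","side"):
    im=ctrl.snapshot(n);cv2.imwrite(f"pics/{n}0.png",im[:,:,::-1]);p=ctrl.camera_params(n);print(n,p)
print(ctrl.camera_params("wrist"))
E
```

```text
{'t': 0.0, 'qpos': array([ 1.16841356e+00,  4.80842542e-01,  1.59686301e+00, -2.31794568e-05,
        1.06510243e+00, -4.65814647e-02]), 'dq': array([ 4.67843484e-04, -3.56659188e-05, -6.89473590e-04, -1.50147976e-04,
        1.74413138e-03,  1.83976080e-03]), 'tau': array([ 1.82704851e-03, -9.50655913e+01, -4.30173540e+01,  1.47521578e-04,
        1.24981816e-02,  4.09996653e-05]), 'tool_pos': array([0.22624909, 0.60894893, 0.25566948]), 'tool_rot': array([ 0.58082283,  0.40326997, -0.40399003, -0.58035354]), 'contact_force': array([-0.37066241, -1.13964375, -0.18782652]), 'wrist_torque': array([-0.00415612,  0.00911468, -0.02176678]), 'finger_gap': 0.08526869849093272}
top {'intrinsics': array([[368.33098617,   0.        , 250.64301686],
       [  0.        , 368.33098617, 187.62759987],
       [  0.        ,   0.        ,   1.        ]]), 'k1': -0.0246858770530663, 'rvec': array([ 2.20327746, -2.19200686,  0.07153528]), 'tvec': array([-0.03288748,  0.56678098,  0.84475606])}
side {'intrinsics': array([[431.60256825,   0.        , 255.42508866],
       [  0.        , 431.60256825, 187.47423066],
       [  0.        ,   0.        ,   1.        ]]), 'k1': -0.11231453524470714, 'rvec': array([ 2.0677398 , -0.2326772 ,  0.12122451]), 'tvec': array([-0.54140671,  0.06578221,  0.99960839])}
{'intrinsics': array([[343.74044053,   0.        , 260.08233809],
       [  0.        , 343.74044053, 193.04923451],
       [  0.        ,   0.        ,   1.        ]]), 'k1': 0.009641839370547937, 'hand_eye': array([[ 9.99999515e-01,  9.69871809e-04,  1.70356920e-04,
        -6.68257674e-05],
       [ 1.52388138e-04, -3.23335666e-01,  9.46284325e-01,
        -1.16468204e-01],
       [ 9.72856958e-04, -9.46283840e-01, -3.23335657e-01,
         8.42652377e-02],
       [ 0.00000000e+00,  0.00000000e+00,  0.00000000e+00,
         1.00000000e+00]])}
```

View pics/top0.png

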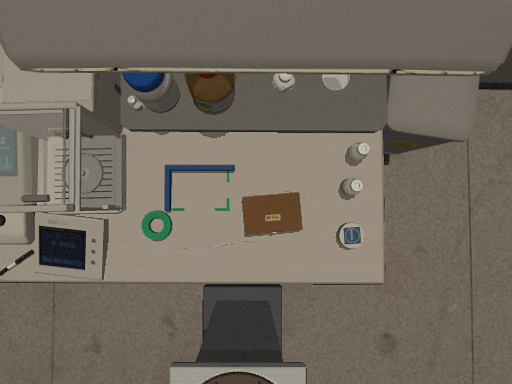

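View pics/side0.png

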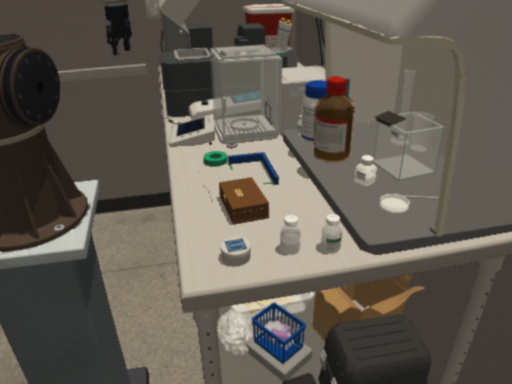

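```bash
python3 - <<'E'
import cv2
im=cv2.imread("pics/top0.png")
c=im[150:250,130:310];cv2.imwrite("pics/top0c.png",cv2.resize(c,None,fx=4.4,fy=4.4,interpolation=cv2.INTER_CUBIC))
im=cv2.imread("pics/side0.png")
c=im[140:260,190:350];cv2.imwrite("pics/side0c.png",cv2.resize(c,None,fx=5,fy=5,interpolation=cv2.INTER_CUBIC))
E
```

```text
(no output)
```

View pics/top0c.png

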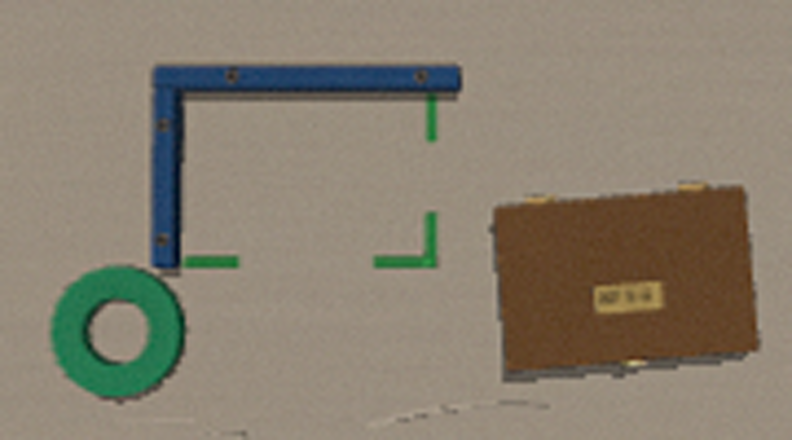

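View pics/side0c.png

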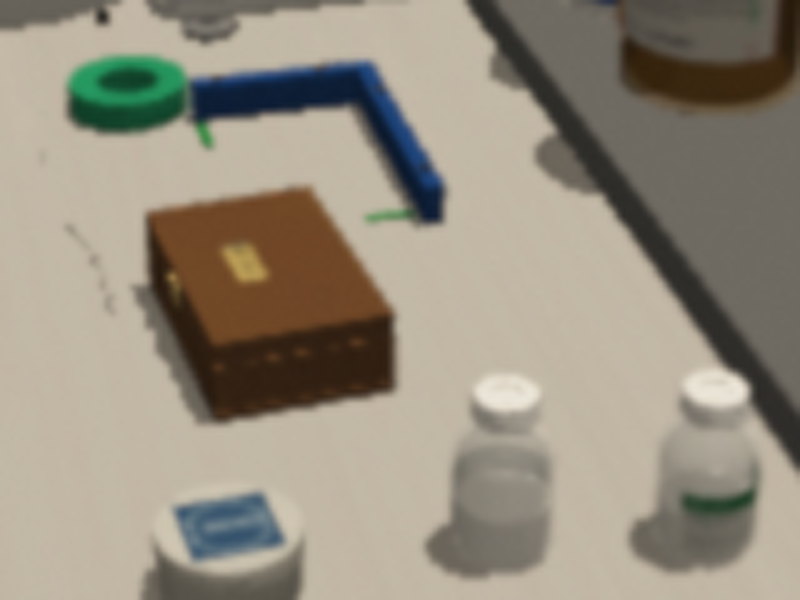

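```bash
cat > h.py <<'E'
import numpy as np,cv2
from bench import ctrl
from scipy.spatial.transform import Rotation as R
def ray(n,uv):
    p=ctrl.camera_params(n);K=p["intrinsics"]
    d=((np.array(uv,float)-K[:2,2])/[K[0,0],K[1,1]])
    x=d.copy()
    for _ in range(20): x=d/(1+p["k1"]*(x@x))
    v=np.array([*x,1.])
    if n=="wrist": raise 0
    Rm=cv2.Rodrigues(p["rvec"])[0]
    return -Rm.T@p["tvec"],Rm.T@v
def at(n,uv,z):
    o,d=ray(n,uv);return o+d*(z-o[2])/d[2]
def proj(n,P):
    p=ctrl.camera_params(n);K=p["intrinsics"];Rm=cv2.Rodrigues(p["rvec"])[0]
    c=Rm@np.array(P,float)+p["tvec"];x=c[:2]/c[2];x=x*(1+p["k1"]*(x@x));return x*[K[0,0],K[1,1]]+K[:2,2]
E
python3 - <<'E'
from h import *
np.set_printoptions(precision=4,suppress=True)
f=lambda n,c,z,o,k:at(n,(np.array(c)+.5)/k-.5+np.array(o),z)[:2]
T=lambda c,z:f("top",c,z,(130,150),4.4)
S=lambda c,z:f("side",c,z,(190,140),5)
c=[T(x,.043) for x in[(494,208),(744,187),(758,347),(506,371)]]
print("case",*c,"mean",np.mean(c,0),[np.linalg.norm(c[i]-c[(i+1)%4]) for i in range(4)],[np.arctan2(*(c[i]-c[j])[::-1]) for i,j in((0,3),(1,2))],[np.arctan2(*(c[i]-c[j])[::-1])-np.pi/2 for i,j in((0,1),(3,2))])
cs=[S(x,.043) for x in[(312,188),(393,313),(214,347),(150,213)]]
print("case side",*cs,"mean",np.mean(cs,0))
print("rail T: corner,right,front",T((181,91),.024),T((460,91),.024),T((180,267),.024), "outer",T((153,66),.024))
print("rail S outer top corner",S((374,64),.024),"end",S((442,185),.024), 'end inner',S((420,190),.024))
print("green",T((434,264),0))
print("tape",T((118,332),.018),"tin",at("top",(351,236),.03),"v",at("top",(360,149),.075),at("top",(353,186),.075))
print(at("top",(384,160),0),at("top",(240,283),0),at("top",(240,131),0))
E
```

```text
case [ 0.5444 -0.01  ] [ 0.5558 -0.1387] [ 0.4738 -0.1457] [ 0.4611 -0.0167] mean [ 0.5088 -0.0778] [np.float64(0.1291300453473038), np.float64(0.08230407227494296), np.float64(0.12963001603194638), np.float64(0.0835300400810205)] [np.float64(0.07955263325512804), np.float64(0.0854176297935431)] [np.float64(0.08893380011208807), np.float64(0.09836694840523363)]
case side [ 0.5423 -0.0182] [ 0.5524 -0.1432] [ 0.4701 -0.1528] [ 0.4608 -0.025 ] mean [ 0.5064 -0.0848]
rail T: corner,right,front [0.6057 0.1556] [0.6066 0.0085] [0.5132 0.1545] outer [0.6189 0.1706]
rail S outer top corner [0.6161 0.1583] end [0.615  0.0047] end inner [0.6027 0.0021]
green [0.5153 0.0227]
tape [0.4788 0.1879] tin [ 0.4563 -0.2605  0.03  ] v [ 0.6501 -0.2697  0.075 ] [ 0.5684 -0.2533  0.075 ]
[ 0.6362 -0.3508  0.    ] [ 0.3433 -0.0062  0.    ] [ 0.7039 -0.0039  0.    ]
```

```bash
cat >> h.py <<'E'
def state():
    s=ctrl.sense();M=R.from_quat(s["tool_rot"]).as_matrix();return s,M
def go(target,yaw_zaxis=None):
    "shift in cm tool axes to world target; turn about tool y for tool z to point at heading"
    s,M=state();d=M.T@(np.array(target)-s["tool_pos"])*100
    print("shift cm",d.round(2))
    if yaw_zaxis is not None:
        zd=np.array([np.cos(yaw_zaxis),np.sin(yaw_zaxis),0]);y=np.array([0,0,-1.]);x=np.cross(y,zd)
        T=np.stack([x,y,zd],1);print("rotvec deg",np.degrees(R.from_matrix(M.T@T).as_rotvec()).round(2))
E
python3 - <<'E'
from h import *
s,M=state();print(M.round(3))
go((.47,-.0,.256),np.pi/2);go((.47,0,.256),-np.pi/2);go((.47,0,.256),0)
E
```

```text
[[ 0.348 -0.    -0.937]
 [ 0.937 -0.001  0.348]
 [-0.001 -1.     0.   ]]
shift cm [-4.860e+01  3.000e-02 -4.406e+01]
rotvec deg [ 4.000e-02  6.962e+01 -6.000e-02]
shift cm [-4.860e+01  3.000e-02 -4.406e+01]
rotvec deg [-6.0000e-02 -1.1038e+02 -4.0000e-02]
shift cm [-4.860e+01  3.000e-02 -4.406e+01]
rotvec deg [ 9.0000e-02  1.5962e+02 -2.0000e-02]
```

Request:
play_rows(targets="-4.5 0 -4.2 0 6.5 0 6; -9 0 -8.2 0 13 0 6; -13.5 0 -12.2 0 19.5 0 6; -18 0 -16.3 0 26 0 6; -22.5 0 -20.4 0 32.5 0 6; -27 0 -24.5 0 39 0 6; -31.5 0 -28.5 0 45.5 0 6; -36 0 -32.6 0 52 0 6; -40.5 0 -36.7 0 58.5 0 6; -44 0 -40 0 64 0 6")

```text
t: 1.35
tool_pos: [0.4485, 0.0553, 0.2563]
tool_rot: [0.706, 0.033, -0.033, -0.706]
contact_force: [0.2, 0.9, -0.3]
finger_gap: 0.0598
```

```bash
python3 - <<'E'
from h import *
s,M=state();print(s["tool_pos"],s["finger_gap"],s["contact_force"])
go((.508,-.185,.12),np.pi/2)
E
```

```text
[0.44850266 0.05526885 0.2563139 ] 0.05976503600392034 [ 0.22571142  0.94639229 -0.2666167 ]
shift cm [  3.68  13.63 -24.48]
rotvec deg [0.   5.36 0.01]
```

Request:
play_rows(targets="0.4 0 -3 0 1 0 4.5; 0.8 0 -6 0 2 0 4.5; 1.2 0 -9 0 3 0 4.5; 1.6 0 -12 0 4 0 4.5; 2.0 0 -15 0 5.3 0 4.5; 2.6 0 -19 0 5.3 0 4.5; 3.3 4 -23.2 0 5.3 0 4.5; 3.3 9 -23.2 0 5.3 0 4.5; 3.3 13.6 -23.2 0 5.3 0 4.5; 3.3 13.6 -23.2 0 5.3 0 4.5")

```text
t: 2.6
tool_pos: [0.5014, -0.1694, 0.1177]
tool_rot: [-0.706, 0.0, 0.004, 0.708]
contact_force: [0.1, 0.0, 0.3]
finger_gap: 0.0455
```

```bash
python3 - <<'E'
from h import *
s,M=state();print(s["tool_pos"],s["finger_gap"],s["contact_force"])
for n in("top","wrist","side"):
    im=ctrl.snapshot(n);cv2.imwrite(f"pics/{n}1.png",im[:,:,::-1])
im=cv2.imread("pics/side1.png")
cv2.imwrite("pics/side1c.png",cv2.resize(im[140:290,190:350],None,fx=4,fy=4,interpolation=cv2.INTER_CUBIC))
E
```

```text
[ 0.50142869 -0.16939565  0.11772163] 0.0454566746236861 [0.06941762 0.03459922 0.32775119]
```

View pics/top1.png

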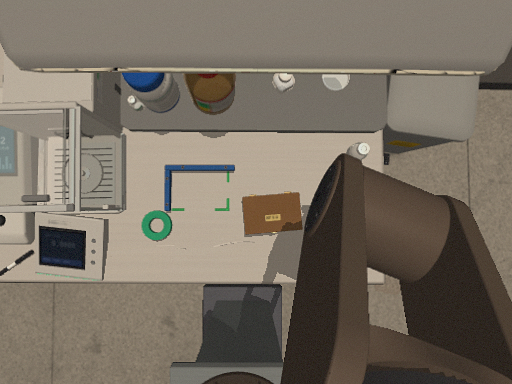

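View pics/wrist1.png

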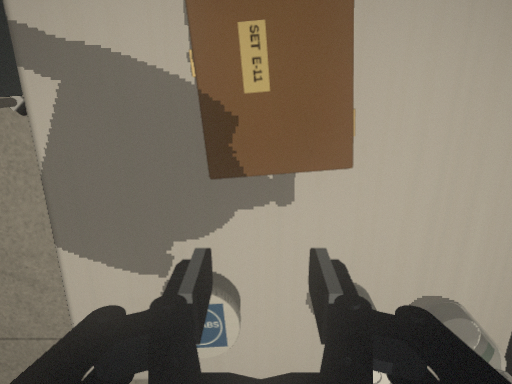

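View pics/side1c.png

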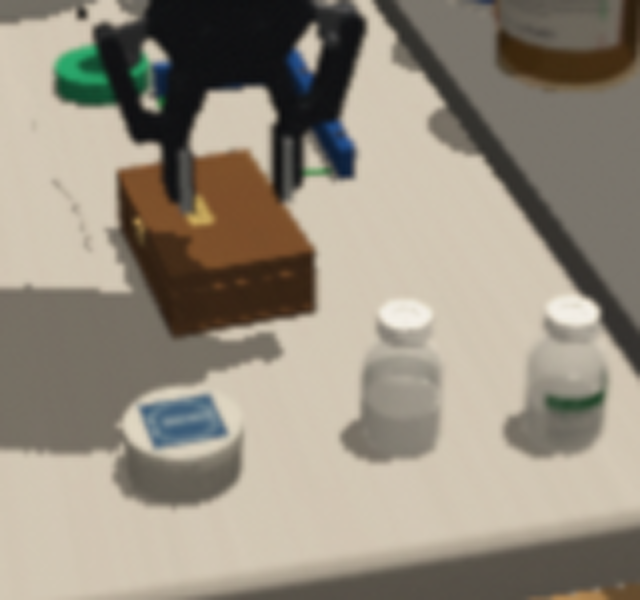

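```bash
python3 - <<'E'
s=open("h.py").read()
s=s.replace('    if n=="wrist": raise 0\n','''    if n=="wrist":
        st=ctrl.sense();M=R.from_quat(st["tool_rot"]).as_matrix();H=p["hand_eye"]
        return st["tool_pos"]+M@H[:3,3],M@H[:3,:3]@v
''')
open("h.py","w").write(s)
E
python3 - <<'E'
from h import *
s,M=state();print(s["tool_pos"],s["contact_force"])
for uv in((210,178),(352,167)):print(at("wrist",uv,.043))
print(at("wrist",(232,310),.03),"tin right edge?")
# fingertips: assume tip points at tool y=+t ; test
p=ctrl.camera_params("wrist");H=np.linalg.inv(p["hand_eye"]);K=p["intrinsics"]
for t in(.025,.02,.015):
  for z in(.011,-.011):
    c=H@[.0228,t,z,1];print(t,z,K[:2,:2]@(c[:2]/c[2])+K[:2,2])
E
```

```text
[ 0.50449846 -0.17035933  0.12185747] [-0.35254118  0.39773646 -0.2211926 ]
[ 0.47399539 -0.14436108  0.043     ]
[ 0.55734679 -0.13714951  0.043     ]
[ 0.48399505 -0.24763121  0.03      ] tin right edge?
0.025 0.011 [311.76684189 243.1749327 ]
0.025 -0.011 [309.48658341 284.52029106]
0.02 0.011 [313.37101383 248.37026617]
0.02 -0.011 [310.95176869 290.70899823]
0.015 0.011 [315.07783633 253.89804777]
0.015 -0.011 [312.50640799 297.27554481]
```

Request:
play_rows(targets="0.5 3 0 0 0 0 4.5; 0.5 6 0 0 0 0 4.5; 0.5 8.6 0 0 0 0 4.5; 0.5 8.6 0 0 0 0 4.5; 0.5 8.6 0.5 0 0 0 4.5; 0.5 8.6 1 0 0 0 4.5; 0.5 8.6 1.5 0 0 0 4.5; 0.5 8.6 2 0 0 0 4.5; 0.5 8.6 2.5 0 0 0 4.5; 0.5 8.6 3 0 0 0 4.5")

```text
t: 4.0
tool_pos: [0.5085, -0.1398, 0.0343]
tool_rot: [0.707, 0.002, -0.002, -0.707]
contact_force: [-0.9, -3.3, 1.3]
finger_gap: 0.0449
```

```bash
python3 - <<'E'
from h import *
for n in("wrist",):
    im=ctrl.snapshot(n);cv2.imwrite(f"pics/{n}2.png",im[:,:,::-1])
s,M=state();print(s["tool_pos"],s["finger_gap"],s["contact_force"]);print(M.round(3))
E
```

```text
[ 0.50830904 -0.13933391  0.03423472] 0.04514407244900221 [-0.25005124 -0.30838555  1.6018922 ]
[[ 1.    -0.    -0.006]
 [ 0.006  0.     1.   ]
 [-0.    -1.     0.   ]]
```

View pics/wrist2.png

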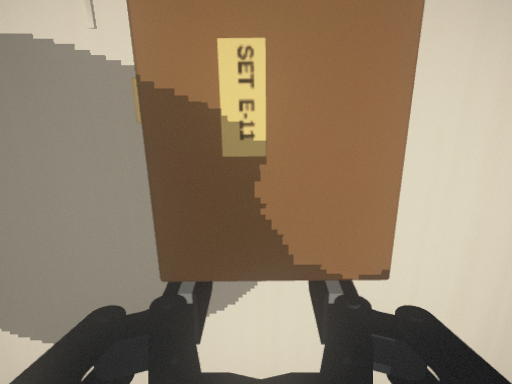

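Request:
play_rows(targets="0 0 1 0 0 0 4.5; 0 0 2.2 0 0 0 4.5; 0 0 3.5 0 0 0 4.5; 0 0 4.8 0 0 0 4.5; 0 0 6.1 0 0 0 4.5; 0 0 7.4 0 0 0 4.5; 0 0 8.7 0 0 0 4.5; 0 0 10 0 0 0 4.5; 0 0 11 0 0 0 4.5; 0 0 11.7 0 0 0 4.5")

```text
t: 5.3
tool_pos: [0.5078, -0.0225, 0.0343]
tool_rot: [0.707, 0.002, -0.002, -0.707]
contact_force: [-0.6, -1.6, -0.7]
finger_gap: 0.045
```

```bash
python3 - <<'E'
from h import *
for n in("wrist","top"):
    im=ctrl.snapshot(n);cv2.imwrite(f"pics/{n}3.png",im[:,:,::-1])
s,M=state();print(s["tool_pos"],s["finger_gap"],s["contact_force"]);print(M.round(3))
E
```

```text
[ 0.50777884 -0.02249635  0.0343101 ] 0.044956885066200915 [ 0.91561863  0.09203166 -0.54027144]
[[ 1.    -0.    -0.006]
 [ 0.006  0.     1.   ]
 [-0.    -1.     0.   ]]
```

View pics/wrist3.png

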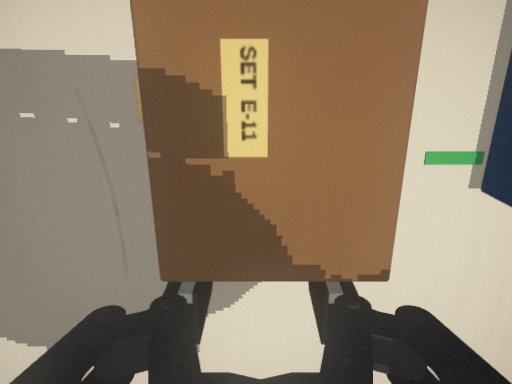

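View pics/top3.png

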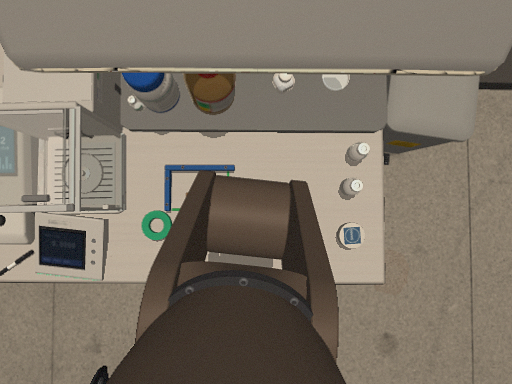

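```bash
python3 - <<'E'
from h import *
for uv in((160,281),(388,279)):print(at("wrist",uv,.043))
s,M=state();print(s["qpos"].round(3))
go((.435,.055,.11),0)
E
```

```text
[ 0.47055708 -0.00971302  0.043     ]
[ 0.55307805 -0.00828092  0.043     ]
[-0.104  0.632  2.082  0.     0.428 -0.11 ]
shift cm [-7.23 -7.57  7.79]
rotvec deg [-0.   90.35 -0.  ]
```

Request:
play_rows(targets="0 0 -1.5 0 0 0 4.5; 0 -4 -1.5 0 0 0 4.5; 0 -8 -1.5 0 0 0 5; -1.5 -9 0 0 10 0 6; -3 -9 2 0 20 0 6; -4.5 -9 4 0 30 0 6; -6 -9 6 0 40 0 6; -7 -9 7.8 0 50 0 6; -7 -9 7.8 0 60 0 6; -7 -9 7.8 0 70 0 6")

```text
t: 6.65
tool_pos: [0.4375, 0.0537, 0.1244]
tool_rot: [-0.579, 0.406, -0.406, 0.579]
contact_force: [0.0, 1.1, 0.3]
finger_gap: 0.06
```

```bash
python3 - <<'E'
from h import *
s,M=state();print(s["tool_pos"],s["qpos"].round(3))
go((.435,.056,.11),0)
E
```

```text
[0.43754022 0.05373785 0.12441554] [ 0.053  0.403  2.186 -0.     0.552  1.276]
shift cm [-0.3   1.44 -0.16]
rotvec deg [-0.02 19.97  0.  ]
```

Request:
play_rows(targets="0 0 0 0 10 0 6; 0 0 0 0 20 0 6; 0 3 -0.2 0 20 0 6; 0 6 -0.4 0 20 0 6; 0 8.7 -0.4 0 20 0 6; 0 8.7 -0.4 0 20 0 6; 0 8.7 -0.4 0 20 0 6; 0 8.7 -0.4 0 20 0 6; 0 8.7 -0.4 0 20 0 6; 0 8.7 -0.4 0 20 0 6")

```text
t: 7.9
tool_pos: [0.4339, 0.0531, 0.0377]
tool_rot: [-0.501, 0.498, -0.499, 0.502]
contact_force: [-0.6, -0.8, -0.8]
finger_gap: 0.0599
```

```bash
python3 - <<'E'
from h import *
for n in("wrist","side"):
    im=ctrl.snapshot(n);cv2.imwrite(f"pics/{n}4.png",im[:,:,::-1])
im=cv2.imread("pics/side4.png")
cv2.imwrite("pics/side4c.png",cv2.resize(im[110:260,170:330],None,fx=4,fy=4,interpolation=cv2.INTER_CUBIC))
s,M=state();print(s["tool_pos"],s["finger_gap"],s["contact_force"]);print(M.round(3))
E
```

```text
[0.43373535 0.05316061 0.03752413] 0.06014356249769539 [-0.97404678 -0.2868919  -0.32547525]
[[ 0.006  0.     1.   ]
 [-1.     0.     0.006]
 [-0.    -1.     0.   ]]
```

View pics/wrist4.png

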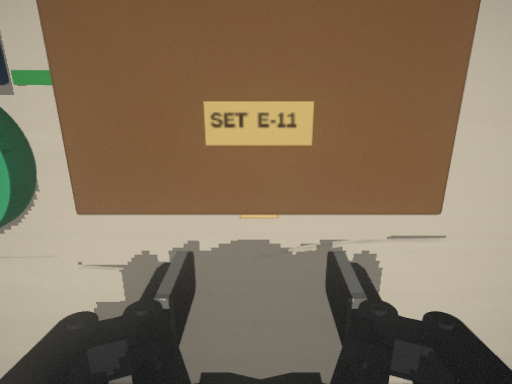

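View pics/side4c.png

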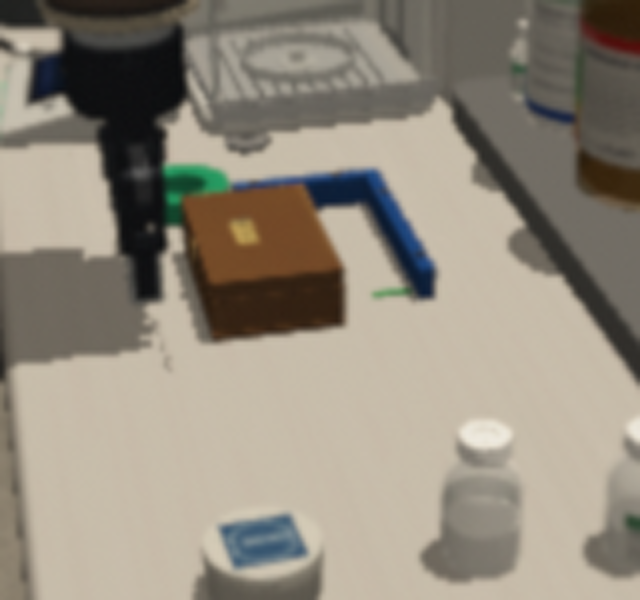

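Request:
play_rows(targets="0 0.6 1 0 0 0 6; 0 0.6 2 0 0 0 6; 0 0.6 2.5 0 0 0 6; 0 0.6 3 0 0 0 6; 0 0.6 3.8 0 0 0 6; 0 0.6 4.6 0 0 0 6; 0 0.6 5.4 0 0 0 6; 0 0.6 6.2 0 0 0 6; 0 0.6 6.8 0 0 0 6; 0 0.6 7.1 0 0 0 6")

```text
t: 9.25
tool_pos: [0.5049, 0.0535, 0.0313]
tool_rot: [0.501, -0.499, 0.499, -0.501]
contact_force: [-4.0, -0.4, 1.9]
finger_gap: 0.0596
```

```bash
python3 - <<'E'
from h import *
for n in("wrist",):
    im=ctrl.snapshot(n);cv2.imwrite(f"pics/{n}5.png",im[:,:,::-1])
s,M=state();print(s["tool_pos"],s["finger_gap"],s["contact_force"]);print(M.round(3))
E
```

```text
[0.50513608 0.05349197 0.0312999 ] 0.06013015174033801 [ 0.36888823 -0.00713702 -0.46606644]
[[ 0.005  0.     1.   ]
 [-1.     0.     0.005]
 [ 0.    -1.     0.   ]]
```

View pics/wrist5.png

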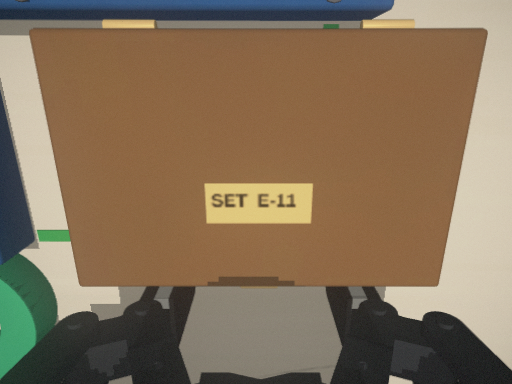

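Request:
play_rows(targets="0 0 0.1 0 0 0 6; 0 0 0.2 0 0 0 6; 0 0 0.3 0 0 0 6; 0 0 0.4 0 0 0 6; 0 0 0.45 0 0 0 6; 0 0 0.5 0 0 0 6; 0 0 0.55 0 0 0 6; 0 0 0.6 0 0 0 6; 0 0 0.65 0 0 0 6; 0 0 0.7 0 0 0 6")

```text
t: 10.55
tool_pos: [0.5117, 0.0535, 0.0313]
tool_rot: [0.501, -0.499, 0.499, -0.501]
contact_force: [-1.3, -0.1, -0.1]
finger_gap: 0.0598
```

```bash
python3 - <<'E'
from h import *
for n in("wrist",):
    im=ctrl.snapshot(n);cv2.imwrite(f"pics/{n}6.png",im[:,:,::-1])
s,M=state();print(s["tool_pos"],s["finger_gap"],s["contact_force"]);print(M.round(3))
E
```

```text
[0.51175564 0.05354116 0.03130011] 0.06032531565885284 [-1.05521223 -0.56522957 -0.76127018]
[[ 0.006  0.     1.   ]
 [-1.    -0.     0.006]
 [ 0.    -1.     0.   ]]
```

View pics/wrist6.png

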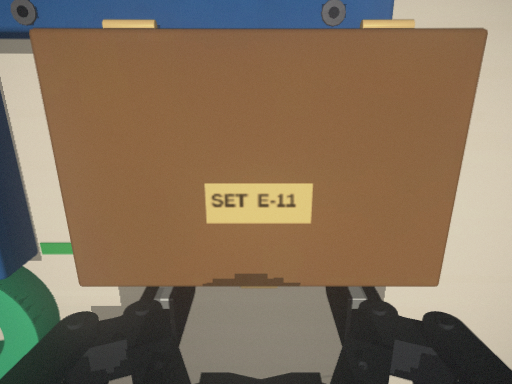

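```bash
python3 - <<'E'
from h import *
print(at("wrist",(15,39),.024),at("wrist",(32,29),.043),at("wrist",(486,29),.043),at("wrist",(79,286),.043),at("wrist",(438,286),.043),at("wrist",(36,262),.024))
E
```

```text
[0.60472004 0.13472105 0.024     ] [0.60566045 0.11715325 0.043     ] [ 0.60647834 -0.00790628  0.043     ] [0.52320353 0.11780028 0.043     ] [ 0.52400435 -0.00910376  0.043     ] [0.52165141 0.14485387 0.024     ]
```

Request:
play_rows(targets="0 0 0.04 0 0 0 6; 0 0 0.08 0 0 0 6; 0 0 0.12 0 0 0 6; 0 0 0.16 0 0 0 6; 0 0 0.2 0 0 0 6; 0 0 0.24 0 0 0 6; 0 0 0.28 0 0 0 6; 0 0 0.32 0 0 0 6; 0 0 0.36 0 0 0 6; 0 0 0.4 0 0 0 6")

```text
t: 11.85
tool_pos: [0.5123, 0.0535, 0.031]
tool_rot: [0.503, -0.5, 0.497, -0.5]
contact_force: [-18.7, 0.7, 13.5]
finger_gap: 0.0601
```

Request:
play_rows(targets="0 0 -0.5 0 0 0 6; 0 0 -1.5 0 0 0 6; 0 -4.5 -1.5 0 0 0 6; 0 -9 -1.5 0 0 0 6; 2 -9 -0.5 0 -10 0 5; 4 -9 1 0 -20 0 4; 6 -9 2.5 0 -30 0 4; 8 -9 4 0 -40 0 4; 10 -9 5 0 -50 0 4; 10.2 -9 5 0 -60 0 4")

```text
t: 13.1
tool_pos: [0.5669, -0.0494, 0.1213]
tool_rot: [-0.684, 0.179, -0.18, 0.684]
contact_force: [-0.1, 0.4, 0.0]
finger_gap: 0.0403
```

```bash
python3 - <<'E'
from h import *
s,M=state();print(s["tool_pos"],s["qpos"].round(3))
go((.562,-.048,.033),np.pi/2+.006)
E
```

```text
[ 0.56685459 -0.04943532  0.12126119] [-0.14   0.54   1.904 -0.     0.697  0.374]
shift cm [-0.5   8.83 -0.12]
rotvec deg [ -0.   -29.77   0.07]
```

Request:
play_rows(targets="-0.4 0 0 0 -10 0 4; -0.4 0 0 0 -20 0 4; -0.4 0 0 0 -29.8 0 4; -0.4 0 0 0 -29.8 0 4; -0.4 3 0 0 -29.8 0 4; -0.4 6 0 0 -29.8 0 4; -0.4 8.7 0 0 -29.8 0 4; -0.4 8.7 0 0 -29.8 0 4; -0.4 8.7 0 0 -29.8 0 4; -0.4 8.7 0 0 -29.8 0 4")

```text
t: 14.35
tool_pos: [0.5634, -0.0462, 0.0355]
tool_rot: [0.707, 0.001, 0.0, -0.707]
contact_force: [-0.4, -0.7, 0.3]
finger_gap: 0.04
```

```bash
python3 - <<'E'
from h import *
for n in("wrist",):
    im=ctrl.snapshot(n);cv2.imwrite(f"pics/{n}7.png",im[:,:,::-1])
s,M=state();print(s["tool_pos"],s["finger_gap"],s["contact_force"]);print(M.round(3))
E
```

```text
[ 0.56339113 -0.04629962  0.03540861] 0.04008476217347644 [ 0.01829976 -0.39411149  0.45369511]
[[ 1.     0.002 -0.001]
 [ 0.001 -0.     1.   ]
 [ 0.002 -1.    -0.   ]]
```

View pics/wrist7.png

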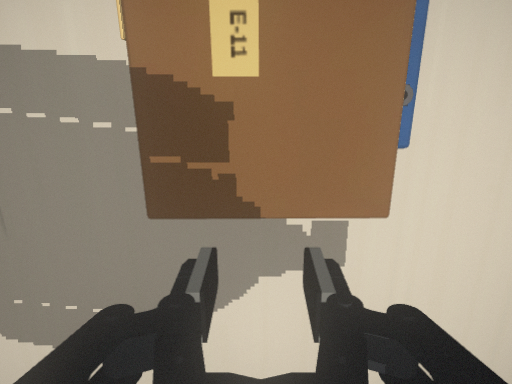

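Request:
play_rows(targets="0 0.2 1 0 -0.3 0 4; 0 0.2 2 0 -0.3 0 4; 0 0.2 2.5 0 -0.3 0 4; 0 0.2 3 0 -0.3 0 4; 0 0.2 3.5 0 -0.3 0 4; 0.05 0.2 4 0 -0.3 0 4; 0.05 0.2 4.5 0 -0.3 0 4; 0.05 0.2 5 0 -0.3 0 4; 0.1 0.2 5.3 0 -0.3 0 4; 0.1 0.2 5.5 0 -0.3 0 4")

```text
t: 15.65
tool_pos: [0.563, 0.0089, 0.0321]
tool_rot: [0.707, 0.002, -0.003, -0.707]
contact_force: [-3.2, -4.6, 1.7]
finger_gap: 0.04
```

```bash
python3 - <<'E'
from h import *
for n in("wrist","side"):
    im=ctrl.snapshot(n);cv2.imwrite(f"pics/{n}8.png",im[:,:,::-1])
s,M=state();print(s["tool_pos"],s["finger_gap"],s["contact_force"]);print(M.round(3))
E
```

```text
[0.5632189  0.00903748 0.03213045] 0.04017616286727179 [ 0.26057235 -0.95838648 -0.87116705]
[[ 1.    -0.001 -0.007]
 [ 0.007  0.     1.   ]
 [-0.001 -1.     0.   ]]
```

View pics/wrist8.png

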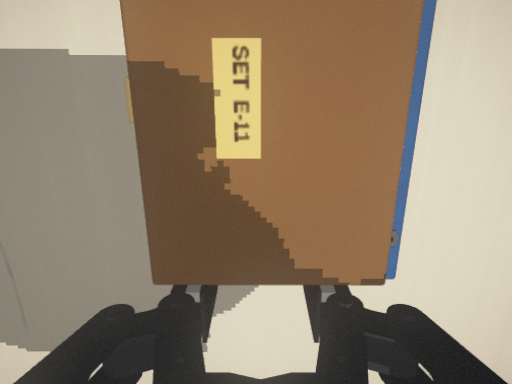

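Continue slowly to contact with the left rail.

Request:
play_rows(targets="0 0 0.07 0 0 0 4; 0 0 0.14 0 0 0 4; 0 0 0.21 0 0 0 4; 0 0 0.28 0 0 0 4; 0 0 0.34 0 0 0 4; 0 0 0.4 0 0 0 4; 0 0 0.45 0 0 0 4; 0 0 0.5 0 0 0 4; 0 0 0.55 0 0 0 4; 0 0 0.6 0 0 0 4")

```text
t: 17.0
tool_pos: [0.5636, 0.0148, 0.0323]
tool_rot: [0.707, 0.003, -0.003, -0.707]
contact_force: [-0.2, -1.1, -1.3]
finger_gap: 0.04
```

Request:
play_rows(targets="0 0 0.04 0 0 0 4; 0 0 0.08 0 0 0 4; 0 0 0.12 0 0 0 4; 0 0 0.16 0 0 0 4; 0 0 0.2 0 0 0 4; 0 0 0.24 0 0 0 4; 0 0 0.28 0 0 0 4; 0 0 0.32 0 0 0 4; 0 0 0.36 0 0 0 4; 0 0 0.4 0 0 0 4")

```text
t: 18.25
tool_pos: [0.5635, 0.0188, 0.0323]
tool_rot: [0.707, 0.003, -0.003, -0.707]
contact_force: [-0.3, -0.7, 0.1]
finger_gap: 0.0403
```

```bash
python3 - <<'E'
from h import *
for n in("wrist","side"):
    im=ctrl.snapshot(n);cv2.imwrite(f"pics/{n}9.png",im[:,:,::-1])
im=cv2.imread("pics/side9.png")
cv2.imwrite("pics/side9c.png",cv2.resize(im[120:240,190:330],None,fx=5,fy=5,interpolation=cv2.INTER_CUBIC))
E
```

```text
(no output)
```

View pics/wrist9.png

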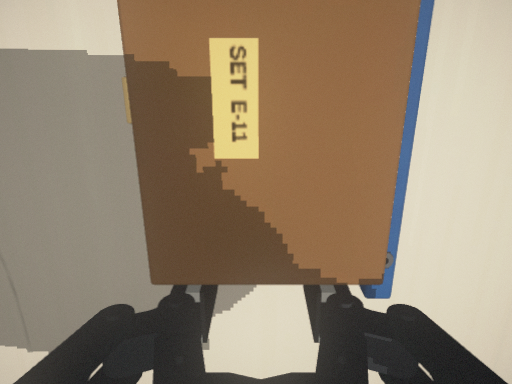

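View pics/side9c.png

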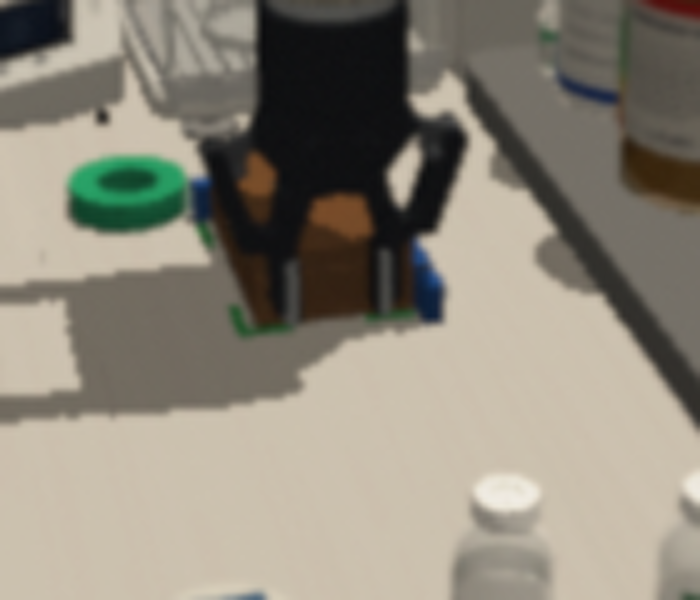

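```bash
python3 - <<'E'
from h import *
a=at("wrist",(384,284),.043);b=at("wrist",(382,298),.024);print(a,b,at("wrist",(152,284),.043),(a-b)[1]); print(state()[0]["tool_pos"])
E
```

```text
[0.60679413 0.03235652 0.043     ] [0.61484392 0.01282861 0.024     ] [0.52400599 0.03167503 0.043     ] 0.01952791535265072
[0.56353766 0.01888114 0.0323206 ]
```

Request:
play_rows(targets="0 0 0.03 0 0 0 4; 0 0 0.06 0 0 0 4; 0 0 0.09 0 0 0 4; 0 0 0.12 0 0 0 4; 0 0 0.15 0 0 0 4; 0 0 0.18 0 0 0 4; 0 0 0.21 0 0 0 4; 0 0 0.24 0 0 0 4; 0 0 0.27 0 0 0 4; 0 0 0.3 0 0 0 4")

```text
t: 19.6
tool_pos: [0.5633, 0.0195, 0.0324]
tool_rot: [0.708, 0.002, -0.003, -0.706]
contact_force: [-2.6, -37.1, 2.9]
finger_gap: 0.0398
```

Request:
play_rows(targets="0 0 -0.1 0 0 0 4; 0 0 -0.6 0 0 0 4; 0 0 -1.6 0 0 0 4; 0 0 -2.5 0 0 0 4; 0 -4 -2.5 0 0 0 4; 0 -8 -2.5 0 0 0 4; 0 -9 -6 0 0 0 4.5; -1 -9 -11 0 0 0 5; -2 -10 -16 0 0 0 6; -3 -10 -21 0 0 0 6")

```text
t: 20.85
tool_pos: [0.5349, -0.1904, 0.133]
tool_rot: [0.707, 0.003, -0.002, -0.707]
contact_force: [1.8, 0.1, -0.4]
finger_gap: 0.0598
```

```bash
python3 - <<'E'
from h import *
for n in("wrist","side","top"):
    im=ctrl.snapshot(n);cv2.imwrite(f"pics/{n}10.png",im[:,:,::-1])
im=cv2.imread("pics/top10.png")
cv2.imwrite("pics/top10c.png",cv2.resize(im[150:250,130:260],None,fx=6,fy=6,interpolation=cv2.INTER_CUBIC))
im=cv2.imread("pics/side10.png")
cv2.imwrite("pics/side10c.png",cv2.resize(im[130:240,190:330],None,fx=5,fy=5,interpolation=cv2.INTER_CUBIC))
print(state()[0]["tool_pos"])
E
```

```text
[ 0.53447643 -0.19091111  0.13237961]
```

View pics/top10c.png

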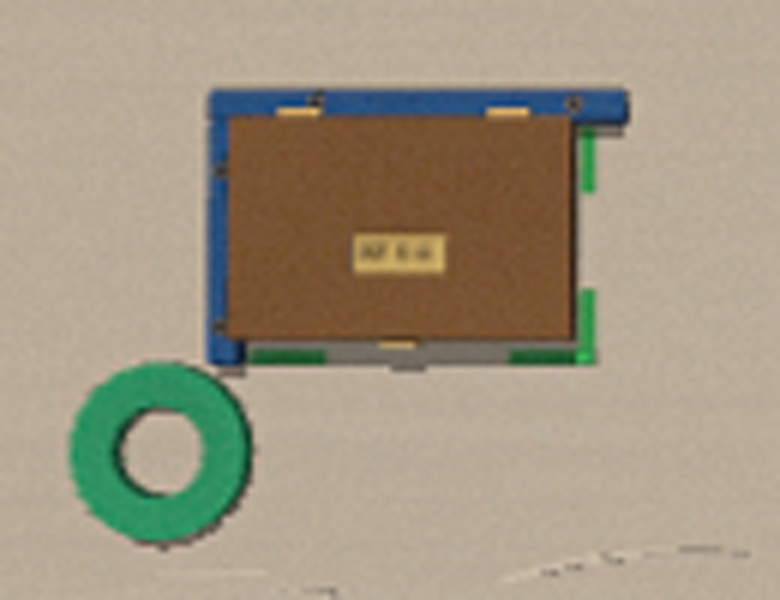

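View pics/side10c.png

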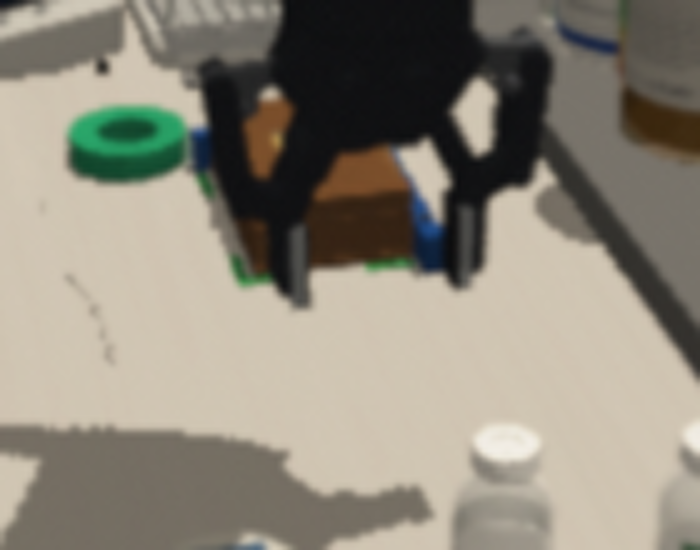

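View pics/wrist10.png

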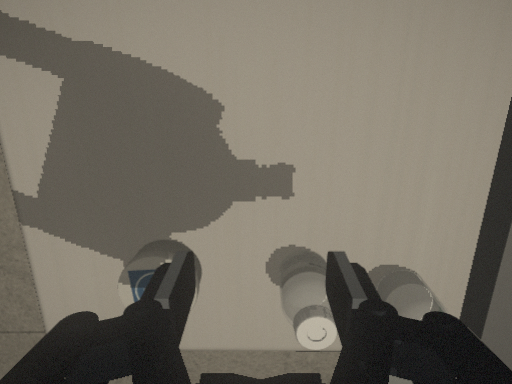

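```bash
python3 - <<'E'
from h import *
go((.47,.092,.13),0.006)
E
```

```text
shift cm [-6.34  0.23 28.31]
rotvec deg [-1.000e-02  8.987e+01  3.000e-02]
```

Request:
play_rows(targets="-0.7 0 3 0 9 0 4; -1.4 0 6 0 18 0 4; -2.1 0 9 0 27 0 4; -2.8 0 12 0 36 0 4; -3.5 0 15 0 45 0 4; -4.2 0 18 0 54 0 4; -4.9 0 21 0 63 0 4; -5.6 0 24 0 72 0 4; -6.3 0 27 0 81 0 4; -6.6 0 28.3 0 89.8 0 4")

```text
t: 22.25
tool_pos: [0.4661, 0.0962, 0.1323]
tool_rot: [0.502, -0.498, 0.498, -0.502]
contact_force: [0.3, 0.6, -0.5]
finger_gap: 0.0402
```

```bash
python3 - <<'E'
from h import *
im=ctrl.snapshot("wrist");cv2.imwrite("pics/wrist11.png",im[:,:,::-1])
print(state()[0]["tool_pos"])
go((.485,.092,.033),0.006)
E
```

```text
[0.46590318 0.09676739 0.13226435]
shift cm [0.48 9.93 1.92]
rotvec deg [ 0.03 -0.4  -0.02]
```

View pics/wrist11.png

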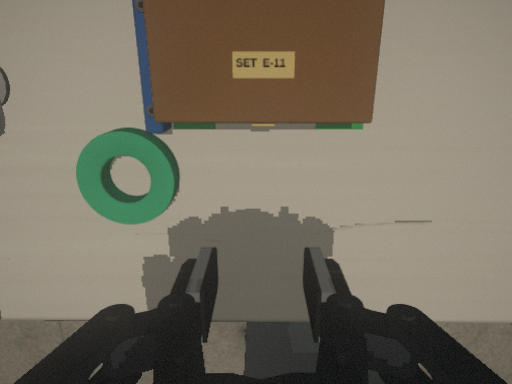

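Request:
play_rows(targets="0.4 3 0 0 -0.4 0 4; 0.4 6 0 0 -0.4 0 4; 0.4 9.9 0 0 -0.4 0 4; 0.4 9.9 0 0 -0.4 0 4; 0.4 9.9 1 0 -0.4 0 4; 0.4 9.9 2 0 -0.4 0 4; 0.4 9.9 3 0 -0.4 0 4; 0.4 9.9 3.8 0 -0.4 0 4; 0.4 9.9 4.1 0 -0.4 0 4; 0.4 9.9 4.3 0 -0.4 0 4")

```text
t: 23.55
tool_pos: [0.51, 0.0906, 0.0333]
tool_rot: [0.504, -0.496, 0.495, -0.504]
contact_force: [-0.1, 0.4, 0.1]
finger_gap: 0.0403
```

Request:
play_rows(targets="0 0 0.04 0 0 0 4; 0 0 0.08 0 0 0 4; 0 0 0.12 0 0 0 4; 0 0 0.16 0 0 0 4; 0 0 0.2 0 0 0 4; 0 0 0.24 0 0 0 4; 0 0 0.27 0 0 0 4; 0 0 0.3 0 0 0 4; 0 0 0.33 0 0 0 4; 0 0 0.36 0 0 0 4")

```text
t: 24.8
tool_pos: [0.5118, 0.0904, 0.0331]
tool_rot: [0.505, -0.496, 0.495, -0.503]
contact_force: [-10.8, -0.8, 8.9]
finger_gap: 0.0399
```

Request:
play_rows(targets="0 0 -0.5 0 0 0 4; 0 0 -1.5 0 0 0 4; 0 0 -2.5 0 0 0 4; 0 -4 -2.5 0 0 0 4; 0 -9 -2.5 0 0 0 4; 3 -12 -2.5 0 0 0 4; 7 -15 -2.5 0 0 0 4; 12 -15 -2.5 0 0 0 4; 17 -15 -2.5 0 0 0 4; 22 -15 -2.5 0 0 0 4")

```text
t: 26.05
tool_pos: [0.4919, -0.1311, 0.1834]
tool_rot: [-0.504, 0.495, -0.496, 0.505]
contact_force: [0.6, 0.7, -0.6]
finger_gap: 0.04
```

```bash
python3 - <<'E'
from h import *
for n in("side","top"):
    im=ctrl.snapshot(n);cv2.imwrite(f"pics/{n}12.png",im[:,:,::-1])
im=cv2.imread("pics/top12.png")
cv2.imwrite("pics/top12c.png",cv2.resize(im[140:260,130:260],None,fx=5,fy=5,interpolation=cv2.INTER_CUBIC))
im=cv2.imread("pics/side12.png")
cv2.imwrite("pics/side12c.png",cv2.resize(im[130:270,190:350],None,fx=4,fy=4,interpolation=cv2.INTER_CUBIC))
print(state()[0]["tool_pos"])
E
```

```text
[ 0.49238655 -0.13350549  0.18331843]
```

View pics/top12c.png

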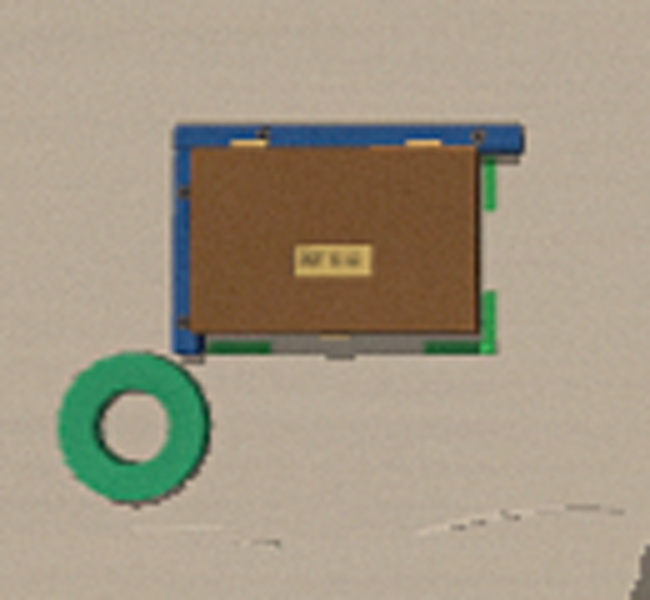

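View pics/side12.png

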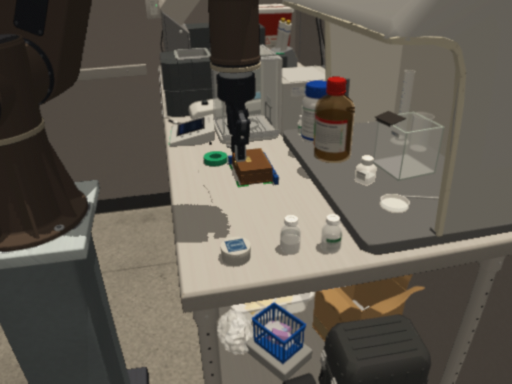

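View pics/side12c.png

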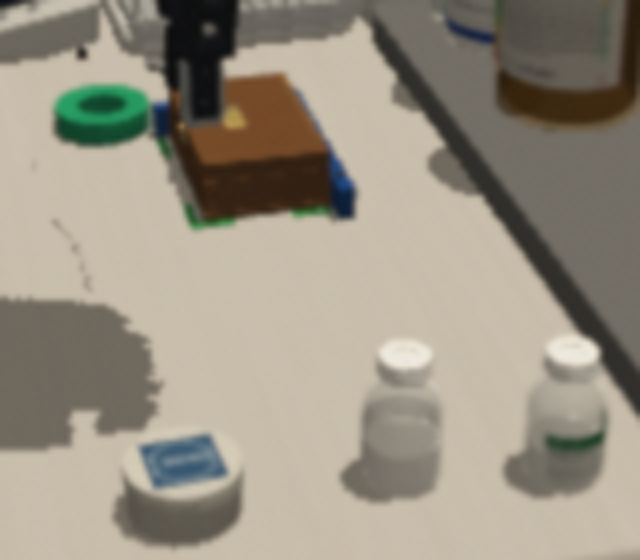

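```bash
python3 - <<'E'
from bench import ctrl
print(ctrl.hand_in())
E
```

```text
the job is handed in; nothing more can be done
None
```

The case is in the corner stop, with its back against the far rail and its left end against the left rail. I handed it in at about 26 s of the 64 s allowed.

- **How it was moved:** I only pushed it, with the spread fingers low on its sides. I pushed it left along the bench, then forward onto the far rail, then left onto the left rail. A last light push on the front confirmed it was seated.
- **Force checks:** The tool stopped moving and the force rose each time a side met its rail, about 19 N at the far rail and 37 N at the left rail. The final front push stopped within about 1 mm of the same place at 11 N, so the case had not slipped back.
- **Pictures:** The last top and side views show the case square to the rails, just inside the green marks. The tape roll, tin and both vials look as they did at the start, and the gripper is clear of everything. A gap under about 1 mm would not show in these pictures.
- **Disagreement:** The first top view put the left rail about 7 mm too near. The wrist camera put the case about 0.5 mm short of it, and contact confirmed that, so I relied on those.

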